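# Tally two fittings and book the box

## Task

Check off the finished carton on the mechanical tally counters: gently press down the plunger of the counter that carries the ring sample, then the plunger of the one with the elbow (L-shaped) sample, and last the long bar key that books the carton, each all the way down, where it stays. Leave the plunger of the counter with the tee (T-shaped) sample up, do not lift or shove the counters, and do not disturb the loose fittings and the caliper.

Things in the scene. Friction and masses are not known exactly. Their poses are not given: they have to be found in the camera images.
- tally_ring: ring counter: grey steel box 130 (x) by 85 (y) by 34 mm high, 0.9 kg, standing loose on the bench. Origin: centre of its underside, x along its length, z up. Its round plunger is 36 mm to the -x side; its sample, fixed on a white pad, is 29 mm to the +x side: a dark steel ring 56 mm across with a 34 mm hole, 16 mm high (top 52 mm above the bench)
- tally_elbow: elbow counter: grey steel box 130 (x) by 85 (y) by 34 mm high, 0.9 kg, standing loose on the bench. Origin: centre of its underside, x along its length, z up. Its round plunger is 36 mm to the -x side; its sample, fixed on a white pad, is 29 mm to the +x side: a dark steel pipe elbow lying flat, an L about 60 mm by 60 mm, 21 mm thick (top 57 mm above the bench)
- tally_tee: tee counter, not to be used: grey steel box 130 (x) by 85 (y) by 34 mm high, 0.9 kg, standing loose on the bench. Origin: centre of its underside, x along its length, z up. Its round plunger is 36 mm to the -x side; its sample, fixed on a white pad, is 29 mm to the +x side: a dark steel pipe tee lying flat, a T about 60 mm by 60 mm, 21 mm thick (top 57 mm above the bench)
- booker: booking unit: grey steel box 60 (x) by 140 (y) by 34 mm high, 0.9 kg, standing loose on the bench, with one long bar key along y over its middle and no sample. Origin: centre of its underside
- key_ring (a joint): plunger stem of the ring counter: 0 = fully up, 0.014 m = fully down at its stop. It goes straight down against about 3 N of friction and stays where it is left (does not come back). May start up to 3 mm down. On the stem sits a springy cap, 1.5 N per mm, that gives up to 8 mm: a push of 6 to 8 N surely has the stem at its stop; above 12 N the cap is solid
- key_elbow (a joint): plunger stem of the elbow counter: 0 = fully up, 0.014 m = fully down at its stop. It goes straight down against about 3 N of friction and stays where it is left (does not come back). May start up to 3 mm down. On the stem sits a springy cap, 1.5 N per mm, that gives up to 8 mm: a push of 6 to 8 N surely has the stem at its stop; above 12 N the cap is solid
- key_tee (a joint): plunger stem of the tee counter: 0 = fully up, 0.014 m = fully down at its stop. It goes straight down against about 3 N of friction and stays where it is left (does not come back). May start up to 3 mm down. On the stem sits a springy cap, 1.5 N per mm, that gives up to 8 mm: a push of 6 to 8 N surely has the stem at its stop; above 12 N the cap is solid
- key_bar (a joint): plunger stem of the bar key (sinks level): 0 = fully up, 0.014 m = fully down at its stop. It goes straight down against about 3 N of friction and stays where it is left (does not come back). May start up to 3 mm down. On the stem sits a springy cap, 1.5 N per mm, that gives up to 8 mm: a push of 6 to 8 N surely has the stem at its stop; above 12 N the cap is solid
- key_ring_top (a point): centre of the flat top face of the ring counter's round aluminium plunger, 30 mm in diameter. Untouched it is 67 mm above the bench with the stem fully up, 53 mm with the stem fully down; under a push the cap gives up to 8 mm more
- key_elbow_top (a point): centre of the flat top face of the elbow counter's round aluminium plunger, 30 mm in diameter. Untouched it is 67 mm above the bench with the stem fully up, 53 mm with the stem fully down; under a push the cap gives up to 8 mm more
- key_tee_top (a point): centre of the flat top face of the tee counter's round aluminium plunger, 30 mm in diameter. Untouched it is 67 mm above the bench with the stem fully up, 53 mm with the stem fully down; under a push the cap gives up to 8 mm more
- key_bar_top (a point): centre of the flat top face of the aluminium bar key, 30 mm (x of the booking unit) by 100 mm (y). Untouched it is 67 mm above the bench with the stem fully up, 53 mm with the stem fully down; under a push the cap gives up to 8 mm more
- union: loose brass pipe union, hexagon 34 mm across flats, 48 mm high, standing; a bystander. Origin under its centre
- sleeve: loose steel sleeve, 40 mm across, 45 mm high, standing; a bystander. Origin under its centre
- caliper: loose caliper lying flat, 200 mm long (its x), up to 16 mm thick; a bystander. Origin under the middle of its beam

How it is judged:
On the way, in this order (a step that is already met when the one before it is completed fails the run):
1. the ring counter's plunger is pressed down (value of joint key_ring above 0.011 m), for 0.1 s.
2. then the elbow counter's plunger is pressed down (value of joint key_elbow above 0.011 m), for 0.1 s.
3. then the bar key is pressed down (value of joint key_bar above 0.011 m), for 0.1 s.
At the end, for the whole second after the job is handed in: The ring plunger, the elbow plunger and the bar key are at least 11 mm down (of 14); the tee plunger is less than 5 mm down; the counters and the booking unit are at rest within 20 mm of where they stood, the union, sleeve and caliper within 15 mm (value of joint each of key_ring, key_elbow, key_bar above 0.011 m and value of joint key_tee below 0.005 m and distance of each of tally_ring, tally_elbow, tally_tee, booker from where it was at the start of the episode below 0.02 m and distance of each of union, sleeve, caliper from where it was at the start of the episode below 0.015 m and linear speed of each of tally_ring, tally_elbow, tally_tee, booker below 0.02 m/s); the robot touches nothing.
It fails at once if pressed out of order: the elbow plunger goes down (over 5 mm) before the ring plunger is down, or the bar key before the elbow plunger is down ((value of joint key_elbow above 0.005 m and value of joint key_ring below 0.011 m) or (value of joint key_bar above 0.005 m and value of joint key_elbow below 0.011 m)).
It fails at once if the tee plunger is pressed (over 5 mm) (value of joint key_tee above 0.005 m).
It fails at once if a counter or the booking unit is shoved over 20 mm, lifted over 8 mm or tipped over 0.15 rad (distance of any of tally_ring, tally_elbow, tally_tee, booker from where it was at the start of the episode above 0.02 m or height (world z) of any of tally_ring, tally_elbow, tally_tee, booker above 0.008 m or angle between any of tally_ring, tally_elbow, tally_tee, booker's own z axis and vertical above 0.15 rad).
It fails at once if a loose fitting or the caliper is moved over 15 mm (distance of any of union, sleeve, caliper from where it was at the start of the episode above 0.015 m).
It fails at once if a counter or the booking unit is pressed with more than 30 N (contact force between any of the fingers, the arm and tally_ring above 30 N or contact force between any of the fingers, the arm and tally_elbow above 30 N or contact force between any of the fingers, the arm and tally_tee above 30 N or contact force between any of the fingers, the arm and booker above 30 N).
It also fails if it takes over 45 s, if anything falls off the work surface, if the arm or the gripper's body presses on something with over 40 N, if the wrist force passes 120 N, or if a joint passes its speed limit or range.

## Robot

A 6-joint arm with a two-finger parallel gripper is mounted at the origin on the work surface. World frame = base frame: x ahead of the robot, y to its left, z up, the work surface at z = 0. Lengths are in m, angles in rad, forces in N, time in s.
With the tool pointing down it reaches from about 0.3 to 0.825 m from the base axis. Payload 5.4 kg.
Tool frame: the origin (TCP) lies at the very end of the fingers, on their centre line; the grasp point (between the pads) lies 19 mm behind it; z points along the fingers, y is the line along which they close (so a half turn about z gives the same grasp; the last joint's range is limited). The gripper opens to 92 mm and grips with 3 to 60 N. Pads are 20 mm wide; open, the fingers measure 128 mm over their backs; the gripper's body (75 mm by 189 mm) begins 69 mm behind the grasp point.
Start: joints at [-1.417, 0.158, 1.597, -0, 1.386, -0.21], TCP at [0.205, -0.537, 0.215] pointing down, gripper open.
Joint ranges: [-2.91, 2.91], [-0.94, 2.29], [0.18, 2.7], [-1.29, 4.43], [0.17, 2.64], [-3, 3]. Speed limits (rad/s): [2.57, 2.57, 3.14, 3.14, 3.14, 3.14].

## Interface

Orientations are given as a rotation vector (axis times angle).
In Python, from workcell import bot gives the robot as it stands. Calls block until the motion is done:
- bot.goto(position, orientation): joint-space move of the TCP to a pose.
- bot.line_to(position, rot=None, max_speed=0.15): straight line of the TCP; rot=None keeps the orientation; max_speed is the mean speed in m/s.
- bot.set_joints(angles): joint-space move.
- bot.set_gripper(opening, newtons=None): opening from 0.0 (shut) to 1.0 (fully open); newtons is the grip in N (None keeps the last); returns when the fingers have stopped.
- bot.hold(seconds).
- bot.inverse_kinematics(position, orientation): joint angles nearest the present ones, or None.
- bot.read_camera(name): name is "scene" or "side" or "wrist"; returns a dict with "pixels" (400x640x3 uint8, blue, green, red), "fx", "fy", "cx", "cy" (pixels), "k1" (the pictures are not rectified: a ray, as slopes to the right and down, at radius r is drawn at 1 + k1 r^2 times it, then the intrinsics apply), "R" (3x3) and "t" (3): a world point X has camera coordinates R X + t. Camera axes: x right, y down, z forward; pixel columns grow to the right and rows downward; lengths in m; the calibration is good to about 2 mm. A picture is of the moment at which its call begins. There is no depth.
A pose or a line that the arm cannot do raises bot.MotionError and nothing moves.
- bot.job_done(): hands the job in; it is judged then, once.
Readings, each from a call of its own:
- bot.current_clock(): time.
- bot.current_joints(): joint angles.
- bot.current_joint_vel(): joint speeds.
- bot.current_effort(): joint torques, N m.
- bot.current_ee_pos(): TCP position.
- bot.current_tool_rot(): TCP orientation.
- bot.current_contact_force(): force on the tool from outside, world axes, zero at the start.
- bot.current_ft_torque(): the same for the moment, N m.
- bot.current_opening(): opening from 0.0 (shut) to 1.0 (fully open).
- bot.current_grip_force(): force on a finger pad.
Only numpy, scipy, OpenCV 4.12 (cv2) and the standard library are available. Lean on these libraries where they do the work, as an engineer would, in place of code of your own. Each camera call takes 0.05 s, during which the arm holds its last target. There are 200 camera calls.

## Working session

There is one attempt and no reset: what is moved stays moved. The work goes in short steps, each a Python script; the robot and the scene stay as the last script left them, time stands still between calls to the robot, and variables do not carry over. Pictures are saved under pics/ and viewed, at most 10 in all, crops included, and the job is handed in when it is done.

```bash
mkdir -p pics; ls; python3 - <<'E'
from workcell import bot
import cv2,numpy as np
for n in("scene","side"):
    c=bot.read_camera(n); cv2.imwrite(f"pics/{n}0.png",c["pixels"])
    print(n,c["fx"],c["cx"],c["cy"],c["k1"],(-np.array(c["R"]).T@c["t"]).round(3))
print(bot.current_tool_rot(),bot.current_clock())
E
```

```text
pics
scene 444.6691946268533 320.4610381617723 198.43750500760862 -0.05888423775655924 [ 1.04  -0.556  0.864]
side 434.70111508953204 312.1410801751862 206.2693701710484 0.010968964017213577 [0.294 0.64  0.706]
[-3.08814019e+00 -5.68011383e-01 -1.08461647e-04] 0.1
```

View pics/scene0.png

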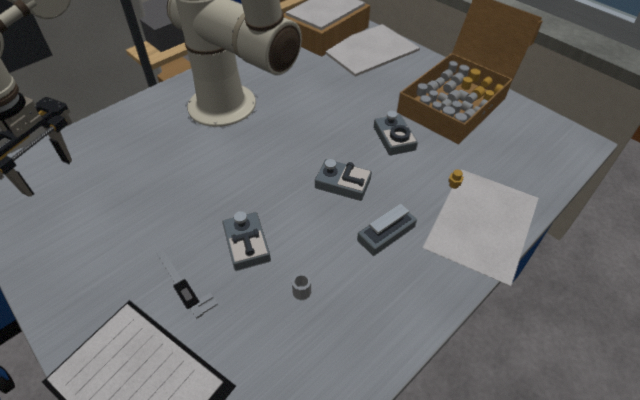

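View pics/side0.png

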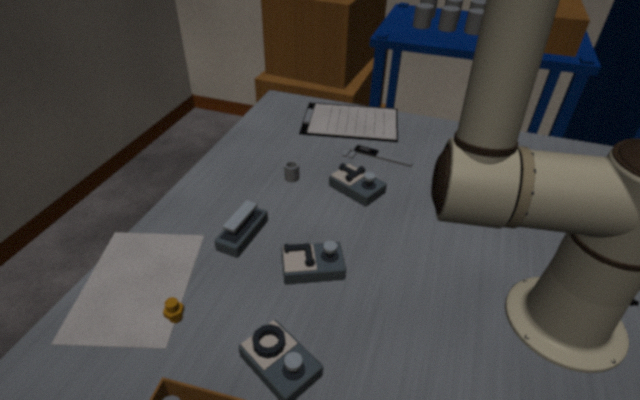

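Scene view: ring plunger (392,117), elbow (330,166), tee (241,218), bar (390,219). Side view: ring (293,363), elbow (330,248), tee (369,178), bar (240,216). Next I refine these by brightness and triangulate.

```bash
cat > h.py <<'E'
from workcell import bot
import cv2,numpy as np
def ray(c,p):
    K=np.array([[c["fx"],0,c["cx"]],[0,c["fy"],c["cy"]],[0,0,1]])
    u=cv2.undistortPoints(np.array([[p]],float),K,np.array([c["k1"],0,0,0,0.]))[0,0]
    R=np.array(c["R"]);return -R.T@np.array(c["t"]),R.T@np.array([*u,1])
def onplane(c,p,z):
    o,d=ray(c,p);return o+d*(z-o[2])/d[2]
def tri(cs,ps):
    A=0;b=0
    for c,p in zip(cs,ps):
        o,d=ray(c,p);d=d/np.linalg.norm(d);P=np.eye(3)-np.outer(d,d);A=A+P;b=b+P@o
    return np.linalg.solve(A,b)
E
python3 - <<'E'
from h import *
cs=[bot.read_camera(n) for n in("scene","side")]
S={"ring":[(392,117),(293,362)],"elbow":[(330,165),(330,247)],"tee":[(241,217),(369,177)],"bar":[(390,219),(240,216)]}
for k,ps in S.items():
    out=[];tiles=[]
    for c,p in zip(cs,ps):
        h=26 if k=="bar" else 13
        x,y=p;w=c["pixels"][y-h:y+h,x-h:x+h]
        g=cv2.cvtColor(w,cv2.COLOR_BGR2GRAY)
        t=np.percentile(g[h-2:h+3,h-2:h+3],50)
        m=(abs(g.astype(int)-t)<14).astype(np.uint8)
        n,l,s,ce=cv2.connectedComponentsWithStats(m,connectivity=4)
        i=np.bincount(l[h-2:h+3,h-2:h+3].ravel()*(m[h-2:h+3,h-2:h+3].ravel()),minlength=n)[1:].argmax()+1
        q=ce[i]+[x-h,y-h];out.append(q);print(k,t,s[i][2:],q.round(1),onplane(c,q,.066).round(4))
        e=cv2.resize(w,(190,190),interpolation=0);f=cv2.resize(np.where((l==i)[...,None],np.uint8([0,0,255]),w),(190,190),interpolation=0)
        tiles+=[e,f]
    S[k]=np.hstack(tiles);print("tri",tri(cs,out).round(4))
cv2.imwrite("pics/tops.png",cv2.resize(np.vstack(list(S.values())),(600,600)))
f=[]
for _ in range(5): f.append(bot.current_contact_force());bot.hold(.02)
print(np.round(f,2))
E
```

```text
ring 93.0 [15 13 82] [399.5 119.2] [0.4811 0.2803 0.066 ]
ring 110.0 [ 17  16 198] [292.9 359.5] [0.445  0.2889 0.066 ]
tri [0.4595 0.2888 0.0525]
elbow 146.0 [11  8 68] [330.2 162.4] [0.4713 0.0179 0.066 ]
elbow 111.0 [13 10 98] [329.7 244.6] [0.4685 0.0189 0.066 ]
tri [0.4695 0.0184 0.0649]
tee 150.0 [12 10 91] [239.7 215.6] [ 0.453  -0.2538  0.066 ]
tee 106.0 [ 26  12 127] [369.3 174.3] [ 0.4504 -0.2548  0.066 ]
tri [ 0.4514 -0.254   0.0656]
bar 152.0 [ 38  27 392] [388.9 217. ] [ 0.6904 -0.0079  0.066 ]
bar 113.0 [ 32  29 358] [239.  214.2] [ 0.6894 -0.0037  0.066 ]
tri [ 0.6901 -0.0061  0.064 ]
[[-0.53  1.09  0.01]
 [-0.   -0.54 -1.01]
 [ 0.88 -0.5  -0.72]
 [ 0.39 -0.17 -0.39]
 [ 0.11 -0.02 -0.69]]
```

View pics/tops.png

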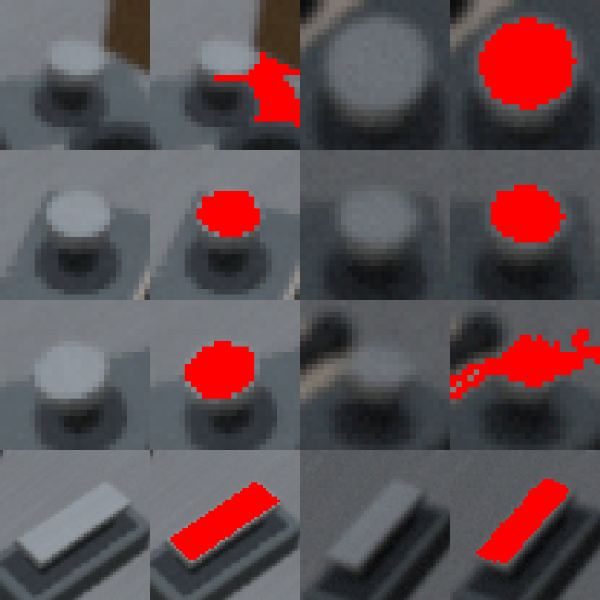

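```bash
python3 - <<'E'
from h import *
from scipy.spatial.transform import Rotation as Ro
c,s=[bot.read_camera(n) for n in("scene","side")]
print("ring",onplane(c,(392,113.9),.066).round(4),tri([c,s],[(392,113.9),(292.9,359.5)]).round(4))
print("rim",[onplane(c,p,.08)[:2].round(3) for p in((400,97),(449,113),(447,136),(510,76),(455,54))])
print("base corner",onplane(c,(447,136),0).round(3),"lidtop(z.2)",[onplane(c,p,.2)[:2].round(3) for p in((480,0),(541,17))])
for n,P in dict(ring=(.446,.288),elbow=(.470,.0184),bar=(.690,-.006)).items():
  for y in(-60,-30,0,30,60,90):
    r=(Ro.from_euler("z",y,degrees=True)*Ro.from_euler("x",np.pi)).as_rotvec()
    q=[bot.inverse_kinematics((*P,z),r) for z in(.15,.045)]
    print(n,y,[None if a is None else np.round(a,2).tolist() for a in q])
E
```

```text
ring [0.4514 0.2827 0.066 ] [0.447  0.287  0.0614]
rim [array([0.427, 0.345]), array([0.569, 0.389]), array([0.623, 0.305]), array([0.591, 0.684]), array([0.399, 0.66 ])]
base corner [0.58  0.393 0.   ] lidtop(z.2) [array([0.359, 0.817]), array([0.554, 0.866])]
ring -60 [[0.35, 0.1, 1.79, -0.0, 1.25, 2.96], [0.35, 0.25, 1.86, -0.0, 1.04, 2.96]]
ring -30 [[0.35, 0.1, 1.79, -0.0, 1.25, 2.44], [0.35, 0.25, 1.86, -0.0, 1.04, 2.44]]
ring 0 [[0.35, 0.1, 1.79, -0.0, 1.25, 1.92], [0.35, 0.25, 1.86, -0.0, 1.04, 1.92]]
ring 30 [[0.35, 0.1, 1.79, -0.0, 1.25, 1.39], [0.35, 0.25, 1.86, -0.0, 1.04, 1.39]]
ring 60 [[0.35, 0.1, 1.79, -0.0, 1.25, 0.87], [0.35, 0.25, 1.86, -0.0, 1.04, 0.87]]
ring 90 [[0.35, 0.1, 1.79, -0.0, 1.25, 0.35], [0.35, 0.25, 1.86, -0.0, 1.04, 0.35]]
elbow -60 [[-0.22, -0.06, 1.95, -0.0, 1.25, 2.4], [-0.22, 0.1, 2.03, -0.0, 1.01, 2.4]]
elbow -30 [[-0.22, -0.06, 1.95, -0.0, 1.25, 1.88], [-0.22, 0.1, 2.03, -0.0, 1.01, 1.88]]
elbow 0 [[-0.22, -0.06, 1.95, -0.0, 1.25, 1.35], [-0.22, 0.1, 2.03, -0.0, 1.01, 1.35]]
elbow 30 [[-0.22, -0.06, 1.95, -0.0, 1.25, 0.83], [-0.22, 0.1, 2.03, -0.0, 1.01, 0.83]]
elbow 60 [[-0.22, -0.06, 1.95, -0.0, 1.25, 0.3], [-0.22, 0.1, 2.03, -0.0, 1.01, 0.3]]
elbow 90 [[-0.22, -0.06, 1.95, -0.0, 1.25, -0.22], [-0.22, 0.1, 2.03, -0.0, 1.01, -0.22]]
bar -60 [[-0.18, 0.5, 1.3, -0.0, 1.34, 2.43], [-0.18, 0.61, 1.36, -0.0, 1.17, 2.43]]
bar -30 [[-0.18, 0.5, 1.3, -0.0, 1.34, 1.91], [-0.18, 0.61, 1.36, -0.0, 1.17, 1.91]]
bar 0 [[-0.18, 0.5, 1.3, -0.0, 1.34, 1.39], [-0.18, 0.61, 1.36, -0.0, 1.17, 1.39]]
bar 30 [[-0.18, 0.5, 1.3, -0.0, 1.34, 0.86], [-0.18, 0.61, 1.36, -0.0, 1.17, 0.86]]
bar 60 [[-0.18, 0.5, 1.3, -0.0, 1.34, 0.34], [-0.18, 0.61, 1.36, -0.0, 1.17, 0.34]]
bar 90 [[-0.18, 0.5, 1.3, -0.0, 1.34, -0.18], [-0.18, 0.61, 1.36, -0.0, 1.17, -0.18]]
```

```bash
cat >> h.py <<'E'
from scipy.spatial.transform import Rotation as Ro
def fz(n=6):
    v=[]
    for _ in range(n): v.append(bot.current_contact_force()[2]);bot.hold(.015)
    return np.mean(v)
def press(x,y,yaw,hover=.13):
    r=(Ro.from_euler("z",yaw,degrees=True)*Ro.from_euler("x",np.pi)).as_rotvec()
    bot.goto((x,y,hover),r)
    bot.line_to((x,y,.074),max_speed=.08); bot.hold(.2)
    b=fz(12); z=.070; log=[]
    while z>.0445:
        bot.line_to((x,y,z),max_speed=.03); f=fz()-b; log.append((round(z*1e3,1),round(f,1)))
        if f>6.8: break
        z-=.0015 if f<4.5 else .0008
    print("bias",round(b,2),log,bot.current_ee_pos())
    bot.line_to((x,y,hover),max_speed=.1)
    print("clock",bot.current_clock())
E
python3 - <<'E'
from h import *
bot.set_gripper(0.0)
press(.446,.288,100)
for n in("side","scene"):cv2.imwrite(f"pics/{n}1.png",bot.read_camera(n)["pixels"])
a=cv2.imread("pics/side1.png")[200:400,160:420];cv2.imwrite("pics/crop1.png",cv2.resize(a,None,fx=2.5,fy=2.5))
E
```

```text
bias -0.06 [(70.0, np.float64(-0.0)), (68.5, np.float64(0.2)), (67.0, np.float64(0.4)), (65.5, np.float64(0.4)), (64.0, np.float64(0.9)), (62.5, np.float64(2.4)), (61.0, np.float64(2.0)), (59.5, np.float64(2.7)), (58.0, np.float64(2.9)), (56.5, np.float64(2.2)), (55.0, np.float64(2.6)), (53.5, np.float64(2.1)), (52.0, np.float64(2.4)), (50.5, np.float64(4.2)), (49.0, np.float64(6.4)), (48.2, np.float64(7.1))] [0.44600594 0.28798982 0.04854882]
clock 12.6167
```

View pics/crop1.png

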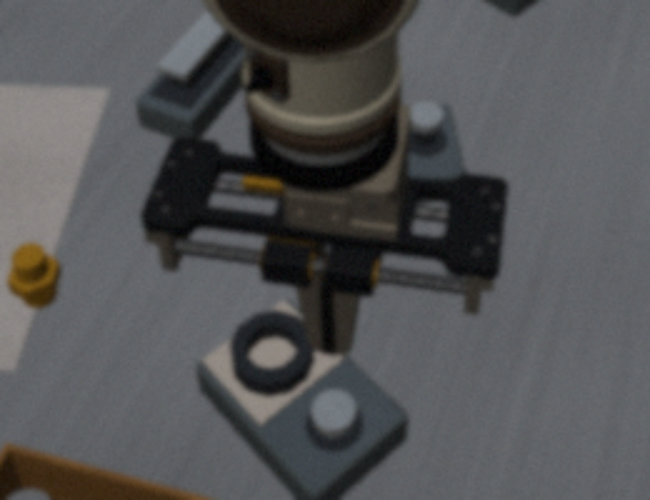

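The crop shows the ring plunger (333,412) clearly sunk, with the counter in place, and the force curve reached the stop. Elbow next, then the bar.

```bash
python3 - <<'E'
from h import *
press(.470,.0184,0)
E
```

```text
bias 0.0 [(70.0, np.float64(-0.0)), (68.5, np.float64(-0.0)), (67.0, np.float64(0.4)), (65.5, np.float64(0.4)), (64.0, np.float64(2.5)), (62.5, np.float64(2.7)), (61.0, np.float64(2.3)), (59.5, np.float64(2.3)), (58.0, np.float64(2.4)), (56.5, np.float64(2.5)), (55.0, np.float64(2.4)), (53.5, np.float64(2.4)), (52.0, np.float64(2.5)), (50.5, np.float64(3.9)), (49.0, np.float64(6.2)), (48.2, np.float64(7.0))] [0.47003786 0.01839253 0.04853251]
clock 21.6583
```

```bash
python3 - <<'E'
from h import *
press(.690,-.006,0)
bot.line_to((.69,-.006,.24))
cs=[bot.read_camera(n)["pixels"] for n in("side","scene")]
cv2.imwrite("pics/end.png",cv2.resize(np.vstack([cs[0][140:400,120:440],cs[1][80:340,150:470]]),None,fx=1.15,fy=1.15))
E
```

```text
bias 0.03 [(70.0, np.float64(-0.0)), (68.5, np.float64(0.1)), (67.0, np.float64(-0.4)), (65.5, np.float64(0.8)), (64.0, np.float64(2.0)), (62.5, np.float64(2.5)), (61.0, np.float64(2.6)), (59.5, np.float64(2.6)), (58.0, np.float64(2.6)), (56.5, np.float64(2.3)), (55.0, np.float64(2.2)), (53.5, np.float64(2.5)), (52.0, np.float64(2.4)), (50.5, np.float64(4.3)), (49.0, np.float64(5.8)), (48.2, np.float64(6.7)), (47.4, np.float64(7.4))] [ 0.69003854 -0.00598064  0.04815252]
clock 30.7583
```

View pics/end.png

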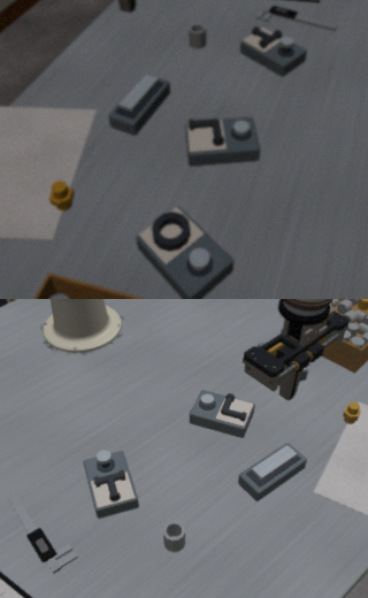

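The final picture shows the ring, elbow and bar keys sunk and the tee plunger still up. The counters, union, sleeve and caliper are where they started, and the gripper is clear above the bench.

```bash
python3 -c "
from workcell import bot
print(bot.job_done(),bot.current_clock())"
```

```text
the job is handed in; nothing more can be done
the job is handed in; nothing more can be done
```

I pressed the ring plunger, the elbow plunger and the bar key to their stops in that order, each with about 7 N, and handed the job in at about 32 s; the tee plunger stayed up and the last picture shows nothing else moved, but no verdict came back.

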